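# Gauge the sensor gap of an indexing table

### The job

Measure the gap between the sprung proximity sensor and the dial plate of the indexing table with the three gap gauges: slide a gauge flat along the dial from the rim inwards, under the sensor's face, and feel for the one that passes under with a light drag (a thinner one slides under loose, a thicker one stops at the sensor and must not be forced). Leave that gauge in the gap for the record, lying flat on the dial and held by the sensor with its nose just showing beyond the far side of the face. The other two gauges must lie flat on the rubber mat at the end, and the rest of the bench stays as it is.

Things in the scene. Friction and masses are not known exactly. Their poses are not given: they have to be found in the camera images.
- indexer: Rotary indexing table, fixed: aluminium base, grey gear unit, round dark steel dial plate 260 mm across, its flat top 85 mm above the bench. Origin: on the bench under the dial's centre; z up. The sensor hangs over the dial at (0, -70) mm. On the dial: a hub (radius 32, 22 mm high) and four black nests 44 mm square, 16 mm high, centred 90 mm out on the diagonals; the rim at -y is free.
- gap (a point): Point on the dial's top below the sensor's axis, 85 mm above the bench; axes as the indexing table's. The rim is 60 mm away at -y, +y points to the dial's centre: gauges go in along +y. The gap from here up to the sensor's face is 2 to 7.5 mm, different at every start; feel for it. Judge the drag with the gauge let down flat on the dial: held up by half a millimetre it drags too soon. With its nose 20 mm past this point the handle is clear of the dial.
- bracket: The sensor's bracket with all it carries, fixed on the indexing table: 30 mm square aluminium post, 210 mm tall, 150 mm to the +x side of the gap (origin at its foot, 12 mm above the bench), clamp, level arm 20 mm wide, a dark 44 mm holder block and in it the upright metal sensor: 30 mm thick, nuts 42 mm across, white face down, top end about 185 mm above the bench.
- post_top (a point): Top of the bracket's post. Of the sensor: its face touches over 24 mm along y, 20 mm along x. It is sprung: it gives upwards by 2.4 mm at most, at 2.5 to 4.5 N, then is solid. A gauge 0 to 2.4 mm thicker than the gap lifts it and drags at 2 to 8 N, pushed or drawn; a thinner one needs under 1 N; a thicker one stops dead with no more than its bevel under the face: push no harder than some 12 N.
- mat: Black rubber bench mat, fixed, 250 x 220 x 3 mm (x, y, z); origin under its centre, top 3 mm above the bench. The gauges lie on it side by side.
- gauge4_grip (a point): Gap gauge with one black mark on top of its handle, white plastic, about 53 g: a handle 56 x 20 x 26 mm (long, wide, high) and a flat blade 4 mm thick, 18 mm wide, 85 mm long, in line, both with the same flat underside. This point is the centre of the handle, 13 mm above the underside; x points along the blade, to the nose 113 mm away; z up.
- gauge4_nose (a point): Tip of the 4 mm gauge's blade, in the middle of its lower edge; the last 14 mm are bevelled on top, down to 1.2 mm at the tip.
- gauge6_grip (a point): Gap gauge with two black marks on top of its handle, white plastic, about 57 g: a handle 56 x 20 x 26 mm (long, wide, high) and a flat blade 6 mm thick, 18 mm wide, 85 mm long, in line, both with the same flat underside. This point is the centre of the handle, 13 mm above the underside; x points along the blade, to the nose 113 mm away; z up.
- gauge6_nose (a point): Tip of the 6 mm gauge's blade, in the middle of its lower edge; the last 14 mm are bevelled on top, down to 3.2 mm at the tip.
- gauge8_grip (a point): Gap gauge with three black marks on top of its handle, white plastic, about 61 g: a handle 56 x 20 x 26 mm (long, wide, high) and a flat blade 8 mm thick, 18 mm wide, 85 mm long, in line, both with the same flat underside. This point is the centre of the handle, 13 mm above the underside; x points along the blade, to the nose 113 mm away; z up.
- gauge8_nose (a point): Tip of the 8 mm gauge's blade, in the middle of its lower edge; the last 14 mm are bevelled on top, down to 5.2 mm at the tip.
- locknut: Steel lock nut, a ring 38 mm across and 6 mm high, on the mat's far corner; origin under its centre. Leave alone.
- multimeter: Yellow and black multimeter, 160 x 78 x 44 mm; origin under its centre. Leave alone.
- driver_a: Red-handled screwdriver, 190 mm long, lying; origin on the bench under its middle. Leave alone.
- driver_b: Green-handled screwdriver, 220 mm long, lying; origin on the bench under its middle. Leave alone.
- spanner: Steel open-ended spanner, 150 mm long, lying on the drawing sheet; origin under its middle. Leave alone.
- jar: Clear jar with a white lid, 52 mm across, 60 mm high; origin under its centre. Leave alone.
- tweezers: Dark steel tweezers, 120 mm long, lying on a drawing sheet; origin under the middle. Leave alone.
- spare_sensor: Small spare metal sensor with nuts, 85 mm long, 27 mm high, lying; origin under its middle. Leave alone.
Not all that is in view belongs to the job. Leave any orange look-alike of the part that bears gauge4_grip alone. Leave any orange look-alike of the part that bears gauge6_grip alone.

How it is judged:
By the outcome, as a careful person would: the job done as asked, in the order asked, and still so for the second after the job is handed in, with the robot touching nothing.
It also fails if it takes over 72 s, if anything falls off the work surface, if the arm or the gripper's body presses on something with over 40 N, if the wrist force passes 120 N, or if a joint passes its speed limit or range.

### The arm

A 6-joint arm with a two-finger parallel gripper is mounted at the origin on the work surface. World frame = base frame: x ahead of the robot, y to its left, z up, the work surface at z = 0. Lengths are in m, angles in degrees, forces in N, time in s.
With the tool pointing down it reaches from about 0.35 to 0.725 m from the base axis. Payload 6 kg.
Tool frame: the origin (TCP) lies at the centre of the arm's flange, where the gripper is bolted on; the fingertips stand 173 mm ahead of it and the grasp point (between the pads) lies 155 mm ahead of it; x points along the fingers, y is the direction in which the jaws open and shut, and the axes are right-handed (so a half turn about x gives the same grasp; the last joint's range is limited). The gripper opens to 85 mm and grips with 20 to 120 N. Pads are 22 mm wide; open, the fingers measure 114 mm over their backs; the gripper's body (76 mm by 85 mm) begins 54 mm behind the grasp point. The pads swing forward as they close: fully open they stand 13 mm farther back than shut.
Start: joints at [94.807, 2.303, 4.859, 0, -92.561, -19.12], TCP at [0.148, 0.581, 0.405] pointing down, gripper open.
Joint ranges: [-146.85, 146.85], [-73.84, 115.35], [-62.03, 85.46], [-188.31, 113.3], [-161.28, -10.13], [-171.36, 171.36]. Speed limits (degrees/s): [147.25, 147.25, 172.46, 180, 180, 180].

### API

Orientations are given as [roll, pitch, yaw] about the fixed x, y, z axes, in that order (R = Rz(yaw) Ry(pitch) Rx(roll)).
In Python, from cell import robot gives the robot as it stands. The module is installed in compiled form; this text tells all that it offers.
- The arm moves only by the shell command python3 -m jog 'ROWS' [FORCE]. ROWS is JSON, a list of rows, each a list of 7 numbers: the turn, a rotation vector about the tool's x, y, z in degrees, then the shift along the tool's x, y, z in m, then the closure, from 0 (fully open) to 1 (shut). A call has exactly 5 rows; each row is the pose to reach, as a shift and turn from the pose measured when the call began, along the tool's axes at that moment; what a row does not reach only later rows make up. A row lasts 1/10 s, in which the tool goes at most 50 mm and 8.59 degrees, less where a joint would pass 70% of its speed; a pose out of reach is approached as far as the arm can. A call with a gripper value outside its range is refused whole. The fingers move at their own pace and stop on an object; FORCE is the grip in N (left out, the last holds). Time passes only in rows, so rows that repeat a pose let the fingers close, or fill a call up. It gives the time, the measured TCP pose, the force and the opening at its end, in the units of the state.
- robot.state(): the state, without advancing time (a new reading comes with each control period).
- robot.camera(name): name is "scene" or "top" or "wrist"; returns a dict with "image" (480x640x3 uint8, red, green, blue), "z_map" (480x640 float32, m along the optical axis (not along the pixel's ray), 0 where there is no reading), "intrinsics" (3x3 intrinsics, pixels), "world_to_cam" (4x4, takes a point from world to camera coordinates). Camera axes: x right, y up, looking along -z (the intrinsics and any distortion apply to the point x, -y, -z); pixel columns grow to the right and rows downward; lengths in m; the calibration is good to about 2 mm. The wrist camera is an equidistant fisheye: a pixel r from the principal point sees the ray r / f radians off the axis. A picture is of the moment at which its call begins.
- robot.job_done(): hands the job in, once; it reports no verdict.
The state is a dict: "t": time; "joint_pos": joint angles; "qd": joint speeds; "effort": joint torques, N m; "ee_pos": TCP position; "orientation": TCP orientation; "force": force on the tool from outside, world axes, zero at the start; "torque": the same for the moment, N m; "gripper_width": finger opening in m.
Only numpy, scipy, OpenCV 4.12 (cv2) and the standard library are available. Lean on these libraries where they do the work, as an engineer would, in place of code of your own. Each camera call takes 0.05 s, during which the arm holds its last target. There are 200 camera calls.

## Working session

There is one attempt and no reset: what is moved stays moved. The work goes in short steps, Python scripts to look and compute and a shell command to move; the robot and the scene stay as the last step left them, time stands still between calls to the robot, and variables do not carry over. Pictures are saved under pics/ and viewed, about 8 in all and at most 12, crops included, and the job is handed in when it is done.

```bash
mkdir -p pics; cat > h.py <<'E'
import numpy as np, cv2
from cell import robot
def grab(n,save=None):
    c=robot.camera(n)
    if save: cv2.imwrite('pics/'+save,c['image'][:,:,::-1])
    np.savez('last_'+n,**c)
    return c
def px(c,p):
    q=c['world_to_cam']@np.r_[p,1]; k=c['intrinsics']
    return k[0,0]*q[0]/-q[2]+k[0,2], k[1,1]*-q[1]/-q[2]+k[1,2]
def pts(c):
    "world point per pixel by z_map (pinhole)"
    k=c['intrinsics'];z=c['z_map'];v,u=np.mgrid[:480,:640]
    P=np.stack([(u-k[0,2])/k[0,0]*z,-(v-k[1,2])/k[1,1]*z,-z,np.ones_like(z)],-1)
    return (P@np.linalg.inv(c['world_to_cam']).T)[...,:3]
def ray(c,u,v,h):
    k=c['intrinsics'];T=np.linalg.inv(c['world_to_cam'])
    d=T[:3,:3]@[(u-k[0,2])/k[0,0],-(v-k[1,2])/k[1,1],-1];o=T[:3,3]
    return o+d*(h-o[2])/d[2]
E
python3 - <<'E'
from h import *
for n in ('scene','top'):
    c=grab(n,n+'0.png'); print(n,np.linalg.inv(c['world_to_cam'])[:3].round(3),c['intrinsics'].round(1))
s=robot.state();print(s)
E
cd pics; python3 -c "
import cv2,numpy as np
cv2.imwrite('both.png',cv2.resize(np.vstack([cv2.imread('scene0.png'),cv2.imread('top0.png')]),None,fx=.62,fy=.62))"
```

```text
scene [[-0.819 -0.46   0.345  1.131]
 [ 0.574 -0.658  0.487  0.895]
 [ 0.003  0.597  0.802  1.599]] [[551.5   0.  321.8]
 [  0.  551.5 237.4]
 [  0.    0.    1. ]]
top [[ 0.024  0.992 -0.124  0.369]
 [-1.     0.023 -0.012  0.024]
 [-0.009  0.125  0.992  1.297]] [[459.3   0.  319. ]
 [  0.  459.3 241. ]
 [  0.    0.    1. ]]
{'t': 0.1, 'joint_pos': array([ 9.48106536e+01,  2.33420066e+00,  4.80819142e+00, -2.41684893e-02,
       -9.25614600e+01, -1.91192293e+01]), 'qd': array([-0.02318348, -0.10838695,  0.10628326,  0.09288177, -0.13132487,
       -0.04610585]), 'effort': array([-5.59725901e-03, -3.69347692e+01,  3.48280513e+01,  6.95177436e+00,
       -4.58283175e-03, -4.73151928e-06]), 'ee_pos': array([0.14819193, 0.58138803, 0.40378725]), 'orientation': array([  93.68696425,   89.90925944, -100.62054981]), 'force': array([ 0.42215763, -0.43591684, -0.42686038]), 'torque': array([ 0.05682716, -0.04604786, -0.03588692]), 'gripper_width': 0.08557472763548954}
```

View pics/top0.png

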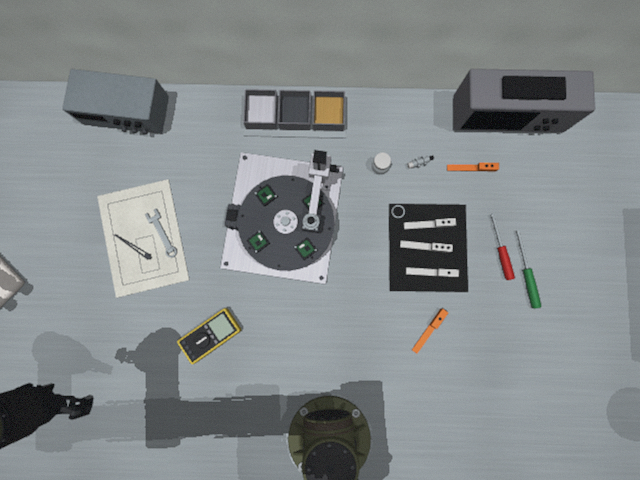

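View pics/scene0.png

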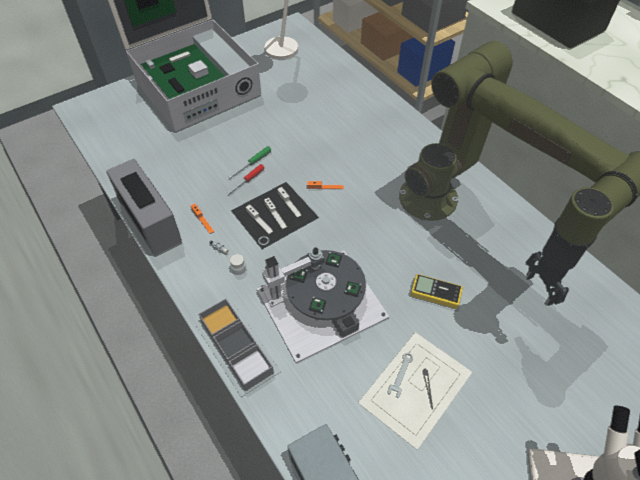

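The top view shows the three white gauges on the mat with noses to the left (+y): three marks at (430,223), two at (426,246), one at (432,272). The things that could be confused with them are the orange look-alikes at (473,167) and (430,330). The dial centre is at (285,221), the sensor at (311,221) and the post at (320,160).

```bash
cat > m.py <<'E'
from h import *
from scipy.spatial.transform import Rotation as Ro
c=dict(np.load('last_top.npz'));P=pts(c);im=c['image'].astype(int)
white=(im.min(2)>150)
reg=np.zeros((480,640),bool);reg[206:290,392:466]=1
n,L,st,ce=cv2.connectedComponentsWithStats((white&reg).astype(np.uint8))
for i in range(1,n):
    if st[i,4]<150: continue
    m=(L==i); h=cv2.morphologyEx(m.astype(np.uint8),cv2.MORPH_CLOSE,np.ones((7,7)))>0
    Z=P[...,2][h]; Q=P[h]; H=Q[Z>.022]
    B=Q[(Z<.016)]
    d=B[:,:2].mean(0)-H[:,:2].mean(0); 
    (cx,cy),wh,a=cv2.minAreaRect(np.argwhere(h)[:,::-1].astype(np.float32))
    print(ce[i].round(1),'handle',H.mean(0).round(4),np.median(H[:,2]).round(4),'bladez',np.median(B[:,2]).round(4),'yaw',np.degrees(np.arctan2(d[1],d[0])).round(1),len(H),len(B),'ext',np.ptp(Q@np.r_[d/np.linalg.norm(d),0]).round(4))
    print('  rect',cx,cy,wh,a)
# dial
z=P[...,2]; r=np.zeros_like(reg);r[150:285,215:345]=1
m=(r&(abs(z-.085)<.004)).astype(np.uint8)
cs,_=cv2.findContours(m,cv2.RETR_EXTERNAL,cv2.CHAIN_APPROX_NONE);k=max(cs,key=cv2.contourArea)
hull=cv2.convexHull(k)[:,0];W=np.array([ray(c,u,v,.085)[:2] for u,v in hull],np.float32)
print('dial',cv2.minEnclosingCircle(W),'z',np.median(z[m>0]))
hb=r&(abs(z-.107)<.004);hb[:,:270]=0;hb[:,300:]=0;print('hub',P[hb].mean(0),hb.sum())
for lo,hi in((.175,.195),(.212,.235),(.150,.172)):
    q=r&(z>lo)&(z<hi);n,L,st,ce=cv2.connectedComponentsWithStats(q.astype(np.uint8))
    for i in range(1,n):
        if st[i,4]>15:print(lo,ce[i],st[i],np.median(P[L==i],0).round(4),P[L==i].mean(0).round(4))
g=(im[...,1]>im[...,0]+25)&(im[...,1]>im[...,2]+15)&r
n,L,st,ce=cv2.connectedComponentsWithStats(cv2.dilate(g.astype(np.uint8),np.ones((3,3))))
for i in range(1,n):
    if st[i,4]>15:print('nest',ce[i].round(1),st[i,4],ray(c,*ce[i],.101).round(4))
R=Ro.from_euler('xyz',robot.state()['orientation'],degrees=True).as_matrix();print('tool axes cols\n',R.round(3))
E
python3 m.py
```

```text
[418.5 224.4] handle [0.3693 0.0237 1.2966] 1.2966 bladez 0.0083 yaw -50.9 3 191 ext 0.3782
  rect 418.49310302734375 224.38275146484375 (6.459422588348389, 29.243566513061523) 86.633544921875
[415.2 244.9] handle [nan nan nan] nan bladez 0.0103 yaw nan 0 190 ext nan
  rect 415.1683349609375 244.81683349609375 (30.149629592895508, 6.3682379722595215) 5.710592269897461
[420.9 271.3] handle [nan nan nan] nan bladez 0.0065 yaw nan 0 201 ext nan
  rect 420.9862060546875 271.2344970703125 (30.300565719604492, 6.576866626739502) 3.3664603233337402
dial ((0.5718745589256287, 0.1282605677843094), 0.12982182204723358) z 0.08504176832456567
hub [0.57358148 0.12941574 0.1071155 ] 63
0.175 [319.71428571 165.89285714] [314 164  12   5  28] [0.6969 0.0395 0.1854] [0.6971 0.0402 0.1847]
0.175 [310.86046512 219.        ] [308 216   7   7  43] [0.5628 0.0585 0.1835] [0.5628 0.0587 0.1832]
0.212 [319.74556213 156.28994083] [313 150  14  14 169] [0.7114 0.0397 0.2187] [0.7111 0.0402 0.2187]
0.15 [320.04310345 166.84913793] [309 153  23  23 232] [0.698  0.0395 0.1541] [0.7035 0.0397 0.1547]
0.15 [311.21276596 221.09042553] [303 211  18  19 188] [0.5593 0.0586 0.159 ] [0.5616 0.0584 0.16  ]
nest [265.4 194.4] 210 [0.6408 0.1841 0.101 ]
nest [307.4 199.6] 60 [0.6292 0.0719 0.101 ]
nest [257.4 241.1] 218 [0.515  0.2002 0.101 ]
nest [305.4 248.5] 210 [0.4985 0.0735 0.101 ]
tool axes cols
 [[-0.    -0.247 -0.969]
 [-0.002 -0.969  0.247]
 [-1.     0.002 -0.   ]]m.py:12: RuntimeWarning: Mean of empty slice.
  d=B[:,:2].mean(0)-H[:,:2].mean(0);
  ret = um.true_divide(
m.py:14: RuntimeWarning: Mean of empty slice.
  print(ce[i].round(1),'handle',H.mean(0).round(4),np.median(H[:,2]).round(4),'bladez',np.median(B[:,2]).round(4),'yaw',np.degrees(np.arctan2(d[1],d[0])).round(1),len(H),len(B),'ext',np.ptp(Q@np.r_[d/np.linalg.norm(d),0]).round(4))
  return _methods._mean(a, axis=axis, dtype=dtype,
  ret = ret.dtype.type(ret / rcount)
```

```bash
cat > m2.py <<'E'
from h import *
c=dict(np.load('last_top.npz'));P=pts(c);im=c['image']
z=P[...,2];reg=np.zeros((480,640),bool);reg[206:290,392:466]=1
n,L,st,ce=cv2.connectedComponentsWithStats((reg&(z>.022)&(z<.04)).astype(np.uint8))
for i in range(1,n):
    if st[i,4]<50: continue
    Hp=ray(c,*ce[i],.029)
    print('handle',ce[i].round(1),st[i],P[L==i].mean(0).round(4),np.median(z[L==i]).round(4),Hp.round(4))
white=(im.min(2)>140)&reg&(z<.018)
n,L,st,ce=cv2.connectedComponentsWithStats(white.astype(np.uint8))
for i in range(1,n):
    if st[i,4]<80: continue
    print('blade',ce[i].round(1),st[i,4],ray(c,*ce[i],.009).round(4), np.median(z[L==i]).round(4))
cv2.imwrite('pics/crop1.png',cv2.resize(im[150:345,380:545,::-1],None,fx=3.6,fy=3,interpolation=cv2.INTER_CUBIC))
E
python3 m2.py
```

```text
handle [445.7 221.4] [436 218  21   8 146] [ 0.5914 -0.3129  0.0283] 0.028 [ 0.5913 -0.3127  0.029 ]
handle [442.  246.4] [432 242  21  10 152] [ 0.5209 -0.3019  0.0285] 0.0285 [ 0.5208 -0.3018  0.029 ]
handle [448.3 271.9] [438 268  22   9 148] [ 0.4508 -0.3184  0.0289] 0.0289 [ 0.4508 -0.3183  0.029 ]
blade [418.9 224.5] 197 [ 0.5844 -0.2423  0.009 ] 0.0082
blade [415.3 244.9] 202 [ 0.5259 -0.2319  0.009 ] 0.0103
blade [421.1 271.3] 206 [ 0.4519 -0.248   0.009 ] 0.0065
```

View pics/crop1.png

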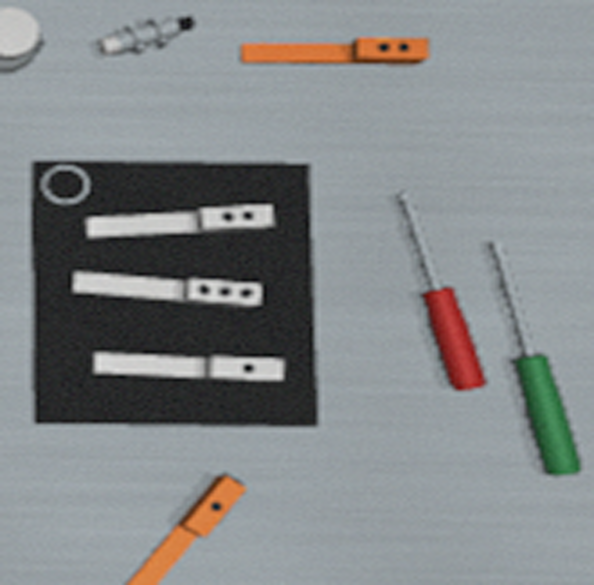

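The close crop settles it: 6 mm (two marks) at top pixel (441,222), 8 mm at (438,246), 4 mm at (442,272). All three are white, and the orange look-alikes stay untouched. I'll start with the 6 mm gauge: if it's loose I'll go to the 8, and if it stops I'll go to the 4.

```bash
cat > d.py <<'E'
import sys,numpy as np
from cell import robot
from scipy.spatial.transform import Rotation as Ro
x,y,z,yaw=map(float,sys.argv[1:5])   # grasp point world, gauge yaw
s=robot.state();R=Ro.from_euler('xyz',s['orientation'],degrees=True).as_matrix()
a=np.radians(yaw+90);X=np.r_[0,0,-1];Y=np.r_[np.cos(a),np.sin(a),0]
T=np.c_[X,Y,np.cross(X,Y)]
p=np.r_[x,y,z+.155]
print('t',round(s['t'],2),'tcp',s['ee_pos'].round(4),'grasp z',round(s['ee_pos'][2]-.155,4),'F',s['force'].round(2),'w',round(s['gripper_width'],4))
print('rot',np.degrees(Ro.from_matrix(R.T@T).as_rotvec()).round(2),'shift',(R.T@(p-s['ee_pos'])).round(4), 'after-turn shift',(T.T@(p-s['ee_pos'])).round(4))
E
python3 d.py 0.5913 -0.3127 0.20 95.6
```

```text
t 0.1 tcp [0.1482 0.5814 0.4038] grasp z 0.2488 F [ 0.42 -0.44 -0.43] w 0.0856
rot [ 7.009e+01 -6.000e-02 -8.000e-02] shift [ 0.05    0.7568 -0.6503] after-turn shift [ 0.0488 -0.3537 -0.9331]
```

```bash
python3 -m jog '[[8.5,0,0,0,0.037,-0.032,0.2],[17,0,0,0,0.075,-0.065,0.3],[25.5,0,0,0,0.112,-0.097,0.45],[34,0,0,0,0.15,-0.13,0.45],[42,0,0,0,0.187,-0.162,0.45]]' 60; python3 d.py 0.5913 -0.3127 0.20 95.6
```

```text
t: 0.6
ee_pos: [0.2594, 0.3582, 0.4038]
orientation: [135.7, 89.9, -100.9]
force: [1.0, 0.2, 0.3]
gripper_width: 0.0471
t 0.6 tcp [0.2594 0.3582 0.4038] grasp z 0.2488 F [0.95 0.23 0.28] w 0.0471
rot [27.78 -0.09 -0.05] shift [ 0.0498  0.0919 -0.7428] after-turn shift [ 0.0488 -0.2648 -0.7001]
```

```bash
python3 -m jog '[[7,0,0,0,0.006,-0.049,0.45],[14,0,0,0,0.012,-0.098,0.45],[21,0,0,0,0.018,-0.147,0.45],[27.8,0,0,0,0.024,-0.196,0.45],[27.8,0,0,0,0.031,-0.245,0.45]]' 60; python3 d.py 0.5913 -0.3127 0.20 95.6
```

```text
t: 1.1
ee_pos: [0.3684, 0.1346, 0.4041]
orientation: [172.5, 89.9, -92.0]
force: [1.8, 0.9, 0.2]
gripper_width: 0.0469
t 1.1 tcp [0.3684 0.1346 0.4041] grasp z 0.2491 F [1.8  0.93 0.2 ] w 0.0469
rot [-0.16 -0.05 -0.01] shift [ 0.0495 -0.1795 -0.4664] after-turn shift [ 0.0491 -0.1782 -0.4669]
```

```bash
python3 -m jog '[[0,0,0,0,-0.018,-0.046,0.45],[0,0,0,0,-0.036,-0.093,0.45],[0,0,0,0,-0.054,-0.14,0.45],[0,0,0,0,-0.072,-0.186,0.45],[0,0,0,0,-0.09,-0.233,0.45]]'; python3 -m jog '[[0,0,0,0.01,-0.018,-0.046,0.45],[0,0,0,0.03,-0.036,-0.093,0.45],[0,0,0,0.05,-0.054,-0.14,0.45],[0,0,0,0.05,-0.072,-0.186,0.45],[0,0,0,0.05,-0.088,-0.233,0.45]]'; python3 -m jog '[[0,0,0,0,0,0,0.45],[0,0,0,0,0,0,0.45],[0,0,0,0,0,0,0.45],[0,0,0,0,0,0,0.45],[0,0,0,0,0,0,0.45]]'; python3 d.py 0.5913 -0.3127 0.026 95.6
python3 - <<'E'
from h import *
c=grab('wrist','w1.png');print(np.linalg.inv(c['world_to_cam']).round(3),c['intrinsics'].round(1))
E
```

```text
t: 1.6
ee_pos: [0.4797, -0.0897, 0.4041]
orientation: [-164.6, 90.0, -69.2]
force: [0.8, 0.7, 0.6]
gripper_width: 0.047
t: 2.1
ee_pos: [0.586, -0.3068, 0.3522]
orientation: [75.0, 89.9, 170.4]
force: [0.9, 0.7, 0.8]
gripper_width: 0.0468
t: 2.6
ee_pos: [0.5857, -0.3057, 0.3537]
orientation: [95.5, 90.0, -169.0]
force: [0.9, 0.5, 0.1]
gripper_width: 0.0468
t 2.6 tcp [ 0.5857 -0.3057  0.3537] grasp z 0.1987 F [0.87 0.45 0.05] w 0.0468
rot [-0.09 -0.   -0.02] shift [ 0.1727 -0.0049 -0.0075] after-turn shift [ 0.1727 -0.0049 -0.0075]
[[-0.995  0.092  0.027  0.592]
 [-0.096 -0.954 -0.286 -0.378]
 [-0.001 -0.287  0.958  0.323]
 [ 0.     0.     0.     1.   ]] [[371.6   0.  316.2]
 [  0.  371.6 241.8]
 [  0.    0.    1. ]]
```

View pics/w1.png

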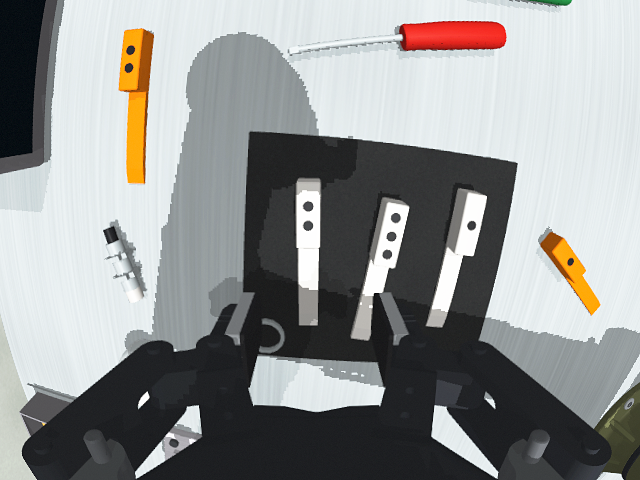

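The wrist view shows the 6 mm gauge (marks at (308,206) and (308,226)) straight ahead, with the 8 mm at (391,236) and the 4 mm at (472,226). The ring nut at (268,335) is well clear.

```bash
cat >> h.py <<'E'
def wray(c,u,v,h):
    k=c['intrinsics'];T=np.linalg.inv(c['world_to_cam'])
    a=np.array([u-k[0,2],v-k[1,2]])/k[0,0];r=np.linalg.norm(a)+1e-12;a=a/r
    d=T[:3,:3]@[a[0]*np.sin(r),-a[1]*np.sin(r),-np.cos(r)];o=T[:3,3]
    return o+d*(h-o[2])/d[2]
E
python3 - <<'E'
from h import *
c=dict(np.load('last_wrist.npz'));g=cv2.cvtColor(c['image'],cv2.COLOR_RGB2GRAY)
for n,(u,v),nose,zn in((6,(308,216),(308,325),.0062),(8,(391,236.5),(360,339),.0082),(4,(472,226),(436,326),.0042)):
    H=wray(c,u,v,.029);N=wray(c,*nose,zn);d=(N-H)[:2]
    print(n,H.round(4),'nose',N.round(4),'len',np.linalg.norm(d).round(4),'yaw',np.degrees(np.arctan2(d[1],d[0])).round(2))
for p in ((308,248),(308,192)): print(wray(c,*p,.029).round(4))
E
```

```text
6 [ 0.5928 -0.3114  0.029 ] nose [ 0.5832 -0.1989  0.0062] len 0.1129 yaw 94.85
8 [ 0.5225 -0.3009  0.029 ] nose [ 0.5308 -0.1885  0.0082] len 0.1127 yaw 85.8
4 [ 0.4512 -0.3176  0.029 ] nose [ 0.4535 -0.2057  0.0042] len 0.1118 yaw 88.8
[ 0.5903 -0.2843  0.029 ]
[ 0.5946 -0.331   0.029 ]
```

```bash
python3 -m jog '[[0,0,0,0.045,-0.006,-0.007,0.45],[0,0,0,0.09,-0.006,-0.007,0.45],[0,0,0,0.13,-0.006,-0.007,0.45],[0,0,0,0.16,-0.006,-0.007,0.45],[0,0,0,0.172,-0.006,-0.007,0.45]]'; python3 d.py 0.5922 -0.312 0.026 95.2
```

```text
t: 3.15
ee_pos: [0.5912, -0.3113, 0.178]
orientation: [62.6, 89.7, 158.2]
force: [-0.0, 0.8, -0.3]
gripper_width: 0.0468
t 3.15 tcp [ 0.5912 -0.3113  0.178 ] grasp z 0.023 F [-0.03  0.77 -0.34] w 0.0468
rot [ 0.32  0.14 -0.28] shift [-0.003  -0.0009 -0.0008] after-turn shift [-0.003  -0.0009 -0.0008]
```

```bash
python3 -m jog '[[0,0,0,-0.003,-0.001,-0.001,0.55],[0,0,0,-0.003,-0.001,-0.001,0.7],[0,0,0,-0.003,-0.001,-0.001,0.85],[0,0,0,-0.003,-0.001,-0.001,0.9],[0,0,0,-0.003,-0.001,-0.001,0.95]]' 60; python3 -m jog '[[0,0,0,0,0,0,0.95],[0,0,0,0,0,0,0.95],[0,0,0,-0.02,0,0,0.95],[0,0,0,-0.05,0,0,0.95],[0,0,0,-0.1,0,0,0.95]]'; python3 d.py 0.5511 -0.055 0.2 82.8
```

```text
t: 3.65
ee_pos: [0.5932, -0.3123, 0.1841]
orientation: [61.5, 90.0, 157.1]
force: [-0.8, 1.5, 6.0]
gripper_width: 0.0187
t: 4.15
ee_pos: [0.5924, -0.312, 0.2807]
orientation: [61.5, 89.5, 157.0]
force: [1.2, 0.1, -1.6]
gripper_width: 0.0185
t 4.15 tcp [ 0.5924 -0.312   0.2807] grasp z 0.1257 F [ 1.16  0.05 -1.61] w 0.0185
rot [12.74  0.19 -0.46] shift [-0.0731  0.0169  0.2601] after-turn shift [-0.0743  0.0732  0.2498]
```

```bash
python3 d.py 0.5445 -0.0878 0.13 82.8
```

```text
t 4.15 tcp [ 0.5924 -0.312   0.2807] grasp z 0.1257 F [ 1.16  0.05 -1.61] w 0.0185
rot [12.74  0.19 -0.46] shift [-0.0032  0.0261  0.2278] after-turn shift [-0.0043  0.0756  0.2164]
```

```bash
python3 -m jog '[[4,0,0,-0.015,0.005,0.04,0.95],[8,0,-0.2,-0.015,0.011,0.085,0.95],[12.7,0.2,-0.4,-0.015,0.016,0.13,0.95],[12.7,0.2,-0.4,-0.01,0.021,0.175,0.95],[12.7,0.2,-0.4,-0.005,0.026,0.215,0.95]]'; python3 -m jog '[[0,0,0,0,0.001,0.012,0.95],[0,0,0,0,0.001,0.012,0.95],[0,0,0,0,0.001,0.012,0.95],[0,0,0,0,0.001,0.012,0.95],[0,0,0,0,0.001,0.012,0.95]]'; python3 d.py 0.5445 -0.0878 0.13 82.8
python3 - <<'E'
from h import *
a=grab('wrist','w2.png');b=grab('top','t2.png')
cv2.imwrite('pics/w2c.png',np.vstack([a['image'][200:480,:,::-1],cv2.resize(b['image'][140:300,200:420,::-1],(640,320))]))
print(np.linalg.inv(a['world_to_cam']).round(3))
E
```

```text
t: 4.65
ee_pos: [0.545, -0.0987, 0.2867]
orientation: [75.4, 90.0, 158.3]
force: [0.3, 0.2, -0.1]
gripper_width: 0.0186
t: 5.15
ee_pos: [0.5456, -0.0877, 0.2865]
orientation: [91.1, 89.9, 173.8]
force: [-0.3, 0.2, -1.6]
gripper_width: 0.0184
t 5.15 tcp [ 0.5456 -0.0877  0.2865] grasp z 0.1315 F [-0.29  0.24 -1.64] w 0.0184
rot [-0.06 -0.   -0.07] shift [ 0.0015  0.0011 -0.0002] after-turn shift [ 0.0015  0.0011 -0.0002]
[[-0.992 -0.121 -0.036  0.536]
 [ 0.126 -0.95  -0.285 -0.16 ]
 [ 0.    -0.287  0.958  0.256]
 [ 0.     0.     0.     1.   ]]
```

View pics/w2c.png

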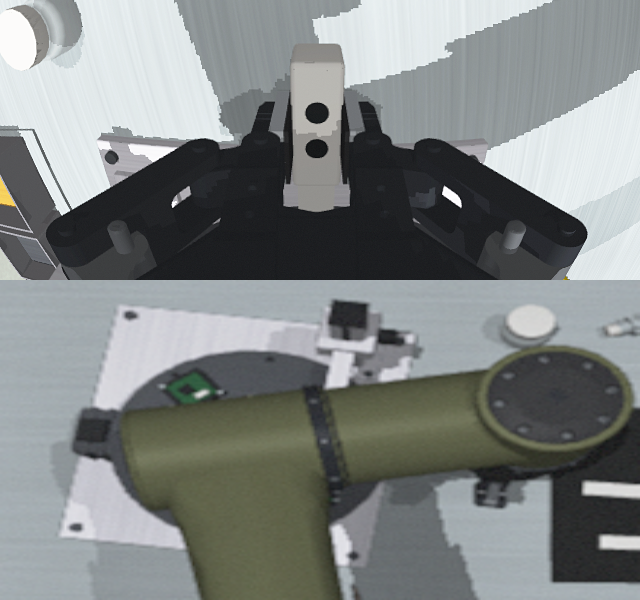

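The 6 mm gauge is held square, with its marks at wrist pixels (317,312) and (316,348). The arm hides the sensor in the top view. I'll check the held offset and cross-check the sensor axis from the scene view.

```bash
python3 - <<'E'
from h import *
c=dict(np.load('last_wrist.npz'));print('handle',wray(c,316.5,330,.1315).round(4))
s=dict(np.load('last_scene.npz'));P=pts(s);z=P[...,2]
d=np.hypot(P[...,0]-.5625,P[...,1]-.0586)
for lo,hi in((.178,.192),(.215,.225)):
    q=(z>lo)&(z<hi)&(d<.2)
    n,L,st,ce=cv2.connectedComponentsWithStats(q.astype(np.uint8))
    for i in range(1,n):
        if st[i,4]>8:print(lo,ce[i].round(1),st[i,4],P[L==i].mean(0).round(4))
q=(abs(z-.085)<.003)&(d<.22)
W=P[q][:,:2].astype(np.float32);print('dial',cv2.minEnclosingCircle(W))
hb=(abs(z-.107)<.003)&(d>.04)&(d<.11);print('hub',P[hb].mean(0).round(4),hb.sum())
print(robot.state()['force'])
E
```

```text
handle [ 0.545  -0.0878  0.1315]
0.178 [315.1 249.6] 20 [0.5674 0.0619 0.1812]
0.178 [271.9 270.2] 37 [0.7209 0.0519 0.1849]
0.215 [270.8 261.6] 71 [0.7172 0.0437 0.2185]
dial ((0.5945844650268555, 0.11914283782243729), 0.15085682272911072)
hub [0.5831 0.1255 0.1068] 25
[-0.22965394 -0.33689465 -0.83244445]
```

```bash
python3 -m jog '[[0,0,0,0.004,0,0,0.95],[0,0,0,0.008,0,0,0.95],[0,0,0,0.012,0,0,0.95],[0,0,0,0.015,0,0,0.95],[0,0,0,0.015,0,0,0.95]]'; for i in 1 2; do :; done; python3 -m jog '[[0,0,0,0.001,0,0,0.95],[0,0,0,0.002,0,0,0.95],[0,0,0,0.002,0,0,0.95],[0,0,0,0.002,0,0,0.95],[0,0,0,0.002,0,0,0.95]]'; python3 -m jog '[[0,0,0,0.001,0,0,0.95],[0,0,0,0.002,0,0,0.95],[0,0,0,0.002,0,0,0.95],[0,0,0,0.002,0,0,0.95],[0,0,0,0.002,0,0,0.95]]'; python3 d.py 0.545 -0.0878 0.11 82.8
```

```text
t: 5.75
ee_pos: [0.5454, -0.0875, 0.2707]
orientation: [94.4, 89.9, 177.1]
force: [-0.0, 0.0, -0.8]
gripper_width: 0.0185
t: 6.25
ee_pos: [0.5455, -0.0875, 0.2689]
orientation: [93.1, 89.9, 175.8]
force: [0.7, 0.5, -1.3]
gripper_width: 0.0184
t: 6.75
ee_pos: [0.5455, -0.0875, 0.2669]
orientation: [94.4, 89.9, 177.2]
force: [-0.3, 0.1, -1.0]
gripper_width: 0.0189
t 6.75 tcp [ 0.5455 -0.0875  0.2669] grasp z 0.1119 F [-0.31  0.12 -0.98] w 0.0189
rot [-0.04 -0.01 -0.11] shift [ 0.0019  0.0004 -0.0004] after-turn shift [ 0.0019  0.0004 -0.0004]
```

```bash
python3 -m jog '[[0,0,0,0.001,0,0,0.95],[0,0,0,0.001,0,0,0.95],[0,0,0,0.001,0,0,0.95],[0,0,0,0.001,0,0,0.95],[0,0,0,0.001,0,0,0.95]]' | grep -E 'ee|force'; python3 -m jog '[[0,0,0,0.001,0,0,0.95],[0,0,0,0.001,0,0,0.95],[0,0,0,0.001,0,0,0.95],[0,0,0,0.001,0,0,0.95],[0,0,0,0.001,0,0,0.95]]'| grep -E 'ee|force'; python3 -m jog '[[0,0,0,0.001,0,0,0.95],[0,0,0,0.001,0,0,0.95],[0,0,0,0.001,0,0,0.95],[0,0,0,0.001,0,0,0.95],[0,0,0,0.001,0,0,0.95]]'| grep -E 'ee|force'
```

```text
ee_pos: [0.5455, -0.0875, 0.266]
force: [0.3, -0.6, 0.5]
ee_pos: [0.5455, -0.0876, 0.2653]
force: [-0.9, -1.5, 3.1]
ee_pos: [0.5456, -0.0876, 0.2649]
force: [-1.9, -1.0, 6.2]
```

```bash
python3 -m jog '[[0,0,0,-0.0003,0,0,0.95],[0,0,0,-0.0003,0,0,0.95],[0,0,0,-0.0003,0,0,0.95],[0,0,0,-0.0003,0,0,0.95],[0,0,0,-0.0003,0,0,0.95]]' | grep -E 'ee|force';  python3 -m jog '[[0,0,0,0,0,0.002,0.95],[0,0,0,0,0,0.004,0.95],[0,0,0,0,0,0.006,0.95],[0,0,0,0,0,0.008,0.95],[0,0,0,0,0,0.01,0.95]]' | grep -E 'ee|force|t:'; python3 d.py 0.545 -0.0878 0.11 82.8
```

```text
ee_pos: [0.5456, -0.0876, 0.2652]
force: [-2.5, 0.1, 4.5]
t: 9.25
ee_pos: [0.5469, -0.0776, 0.2653]
force: [-0.7, -2.8, 5.2]
t 9.25 tcp [ 0.5469 -0.0776  0.2653] grasp z 0.1103 F [-0.71 -2.78  5.16] w 0.0186
rot [-0.03 -0.03 -0.02] shift [ 0.0004  0.0006 -0.0103] after-turn shift [ 0.0003  0.0006 -0.0103]
```

```bash
python3 -m jog '[[0,0,0,-0.0006,0,0,0.95],[0,0,0,-0.0006,0,0,0.95],[0,0,0,-0.0006,0,0,0.95],[0,0,0,-0.0006,0,0,0.95],[0,0,0,-0.0006,0,0,0.95]]' | grep -E 'ee|force';  python3 -m jog '[[0,0,0,0,0,0.002,0.95],[0,0,0,0,0,0.004,0.95],[0,0,0,0,0,0.006,0.95],[0,0,0,0,0,0.006,0.95],[0,0,0,0,0,0.006,0.95]]' | grep -E 'ee|force|t:'; python3 d.py 0.545 -0.0878 0.11 82.8
```

```text
ee_pos: [0.5469, -0.0774, 0.2657]
force: [0.2, 0.1, 0.9]
t: 10.25
ee_pos: [0.5477, -0.0712, 0.2656]
force: [0.1, -0.9, 3.2]
t 10.25 tcp [ 0.5477 -0.0712  0.2656] grasp z 0.1106 F [ 0.13 -0.92  3.24] w 0.0185
rot [-0.01  0.02 -0.03] shift [ 0.0006  0.0006 -0.0168] after-turn shift [ 0.0006  0.0006 -0.0168]
```

```bash
python3 -m jog '[[0,0,0,0,0,0.001,0.95],[0,0,0,0,0,0.002,0.95],[0,0,0,0,0,0.003,0.95],[0,0,0,0,0,0.004,0.95],[0,0,0,0,0,0.004,0.95]]' | grep -E 'ee|force';  python3 -m jog '[[0,0,0,0,0,0.001,0.95],[0,0,0,0,0,0.002,0.95],[0,0,0,0,0,0.002,0.95],[0,0,0,0,0,0.002,0.95],[0,0,0,0,0,0.002,0.95]]' | grep -E 'ee|force|t:'; python3 -m jog '[[0,0,0,0,0,0.001,0.95],[0,0,0,0,0,0.002,0.95],[0,0,0,0,0,0.002,0.95],[0,0,0,0,0,0.002,0.95],[0,0,0,0,0,0.002,0.95]]' | grep -E 'ee|force|t:'
```

```text
ee_pos: [0.5482, -0.0671, 0.2657]
force: [-0.4, -1.0, 3.1]
t: 11.25
ee_pos: [0.5485, -0.0651, 0.2657]
force: [-0.4, -1.1, 3.7]
t: 11.75
ee_pos: [0.5487, -0.063, 0.2657]
force: [0.6, -1.4, 2.4]
```

```bash
python3 -m jog '[[0,0,0,0,0,0.001,0.95],[0,0,0,0,0,0.002,0.95],[0,0,0,0,0,0.003,0.95],[0,0,0,0,0,0.003,0.95],[0,0,0,0,0,0.003,0.95]]' | grep -E 'ee|force';  python3 -m jog '[[0,0,0,0,0,0.001,0.95],[0,0,0,0,0,0.002,0.95],[0,0,0,0,0,0.002,0.95],[0,0,0,0,0,0.002,0.95],[0,0,0,0,0,0.002,0.95]]' | grep -E 'ee|force|t:'; python3 -m jog '[[0,0,0,0,0,0.001,0.95],[0,0,0,0,0,0.002,0.95],[0,0,0,0,0,0.002,0.95],[0,0,0,0,0,0.002,0.95],[0,0,0,0,0,0.002,0.95]]' | grep -E 'ee|force|t:'
```

```text
ee_pos: [0.5491, -0.06, 0.2657]
force: [-0.5, -0.9, 3.0]
t: 12.75
ee_pos: [0.5494, -0.0579, 0.2657]
force: [-0.6, -1.6, 2.4]
t: 13.25
ee_pos: [0.5496, -0.0562, 0.2658]
force: [-0.7, -4.7, 4.3]
```

```bash
python3 -m jog '[[0,0,0,0,0,0.001,0.95],[0,0,0,0,0,0.002,0.95],[0,0,0,0,0,0.002,0.95],[0,0,0,0,0,0.002,0.95],[0,0,0,0,0,0.002,0.95]]' | grep -E 'ee|force';  python3 -m jog '[[0,0,0,0,0,0.001,0.95],[0,0,0,0,0,0.002,0.95],[0,0,0,0,0,0.002,0.95],[0,0,0,0,0,0.002,0.95],[0,0,0,0,0,0.002,0.95]]' | grep -E 'ee|force|t:'
```

```text
ee_pos: [0.5498, -0.0546, 0.2659]
force: [-0.5, -5.8, 4.5]
t: 14.25
ee_pos: [0.55, -0.0531, 0.266]
force: [-1.4, -6.2, 3.4]
```

```bash
python3 -m jog '[[0,0,0,0,0,0.001,0.95],[0,0,0,0,0,0.002,0.95],[0,0,0,0,0,0.002,0.95],[0,0,0,0,0,0.002,0.95],[0,0,0,0,0,0.002,0.95]]' | grep -E 'ee|force';  python3 -m jog '[[0,0,0,0,0,0.001,0.95],[0,0,0,0,0,0.002,0.95],[0,0,0,0,0,0.002,0.95],[0,0,0,0,0,0.002,0.95],[0,0,0,0,0,0.002,0.95]]' | grep -E 'ee|force|t:'
```

```text
ee_pos: [0.5501, -0.0516, 0.266]
force: [-0.3, -6.7, 3.8]
t: 15.25
ee_pos: [0.5503, -0.0501, 0.266]
force: [-0.9, -7.3, 3.2]
```

```bash
python3 -m jog '[[0,0,0,0,0,0.001,0.95],[0,0,0,0,0,0.002,0.95],[0,0,0,0,0,0.002,0.95],[0,0,0,0,0,0.002,0.95],[0,0,0,0,0,0.002,0.95]]' | grep -E 'ee|force';  python3 -m jog '[[0,0,0,0,0,0.001,0.95],[0,0,0,0,0,0.002,0.95],[0,0,0,0,0,0.003,0.95],[0,0,0,0,0,0.003,0.95],[0,0,0,0,0,0.003,0.95]]' | grep -E 'ee|force|t:'
```

```text
ee_pos: [0.5504, -0.0487, 0.2661]
force: [-0.4, -6.8, 4.0]
t: 16.25
ee_pos: [0.5507, -0.0461, 0.266]
force: [-0.1, -6.7, 4.1]
```

The 6 mm gauge's bevel met the face at a nose position of about -5 mm. It is now past full thickness and still moving, with a steady drag of about 6 N, and it has not stopped dead. That makes it the one, so I'll carry on to the final depth.

```bash
python3 -m jog '[[0,0,0,0,0,0.001,0.95],[0,0,0,0,0,0.002,0.95],[0,0,0,0,0,0.003,0.95],[0,0,0,0,0,0.004,0.95],[0,0,0,0,0,0.004,0.95]]' | grep -E 'ee|force';  python3 -m jog '[[0,0,0,0,0,0.001,0.95],[0,0,0,0,0,0.002,0.95],[0,0,0,0,0,0.003,0.95],[0,0,0,0,0,0.004,0.95],[0,0,0,0,0,0.004,0.95]]' | grep -E 'ee|force|t:';python3 d.py 0.5523 -0.0335 0.111 82.8
```

```text
ee_pos: [0.5511, -0.0426, 0.2661]
force: [-0.3, -6.3, 4.1]
t: 17.25
ee_pos: [0.5515, -0.039, 0.2661]
force: [-2.0, -6.7, 3.7]
t 17.25 tcp [ 0.5515 -0.039   0.2661] grasp z 0.1111 F [-2.   -6.67  3.73] w 0.0184
rot [-0.18 -0.42 -0.15] shift [ 0.     -0.0001  0.0055] after-turn shift [ 0.0001 -0.0001  0.0055]
```

```bash
python3 -m jog '[[0,0,0,0,0,0.001,0.95],[0,0,0,0,0,0.002,0.95],[0,0,0,0,0,0.004,0.95],[0,0,0,0,0,0.006,0.95],[0,0,0,0,0,0.006,0.95]]' | grep -E 'ee|force'; python3 -m jog '[[0,0,0,0,0,0,0.95],[0,0,0,0,0,0,0.95],[0,0,0,0,0,0,0.95],[0,0,0,0,0,0,0.95],[0,0,0,0,0,0,0.95]]'; python3 d.py 0.5523 -0.0335 0.111 82.8; python3 - <<'E'
from h import *
grab('wrist','w3.png');grab('scene','s3.png');c=grab('top')
a=cv2.imread('pics/w3.png')[150:450];b=cv2.imread('pics/s3.png')[225:335,255:415]
cv2.imwrite('pics/w3c.png',np.hstack([cv2.resize(a,(400,300)),cv2.resize(b,(400,300),interpolation=cv2.INTER_CUBIC)]))
E
```

```text
ee_pos: [0.5522, -0.0333, 0.266]
force: [-1.2, -5.0, 4.7]
t: 18.25
ee_pos: [0.5522, -0.0333, 0.2661]
orientation: [159.7, 89.5, -117.7]
force: [-1.1, -4.5, 4.7]
gripper_width: 0.0186
t 18.25 tcp [ 0.5522 -0.0333  0.2661] grasp z 0.1111 F [-1.13 -4.53  4.66] w 0.0186
rot [-0.2  -0.45 -0.17] shift [ 0.0001 -0.0001 -0.0002] after-turn shift [ 0.0001 -0.0001 -0.0002]
```

View pics/w3c.png

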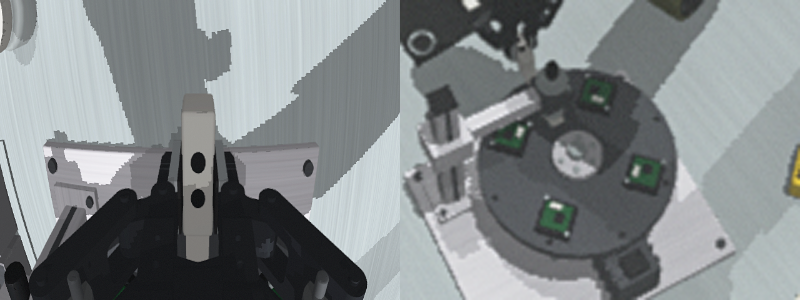

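```bash
python3 -m jog '[[0,0,0,0,0,0,0.85],[0,0,0,0,0,0,0.7],[0,0,0,0,0,0,0.6],[0,0,0,0,0,0,0.5],[0,0,0,0,0,0,0.45]]' | grep -E 'ee|force|w'; python3 -m jog '[[0,0,0,-0.01,0,0,0.45],[0,0,0,-0.04,0,0,0.45],[0,0,0,-0.08,0,-0.01,0.45],[0,0,0,-0.1,0,-0.05,0.45],[0,0,0,-0.1,0,-0.1,0.45]]'; python3 -m jog '[[0,0,0,0,0,-0.05,0.45],[0,0,0,0,0,-0.1,0.45],[0,0,0,0,0,-0.15,0.45],[0,0,0,0,0,-0.19,0.45],[0,0,0,0,0,-0.19,0.45]]'; python3 - <<'E'
from h import *
w=grab('wrist','w4.png');s=grab('scene','s4.png');c=grab('top','t4.png')
f=lambda i,y,x,:cv2.resize(i['image'][y:y+120,x:x+160,::-1],(400,300),interpolation=cv2.INTER_CUBIC)
cv2.imwrite('pics/w4c.png',np.vstack([np.hstack([f(c,170,240),f(s,225,255)]),np.hstack([cv2.resize(w['image'][:,:,::-1],(400,300)),f(c,190,370)])]))
E
```

```text
ee_pos: [0.5522, -0.033, 0.2656]
force: [-0.3, -0.4, -0.3]
gripper_width: 0.0472
t: 19.4
ee_pos: [0.5401, -0.1315, 0.3717]
orientation: [-149.6, 89.5, -66.7]
force: [1.6, -0.5, -0.2]
gripper_width: 0.0472
t: 19.9
ee_pos: [0.5151, -0.324, 0.3732]
orientation: [-156.5, 89.5, -74.0]
force: [-0.2, 1.3, -0.6]
gripper_width: 0.0469
```

View pics/w4c.png

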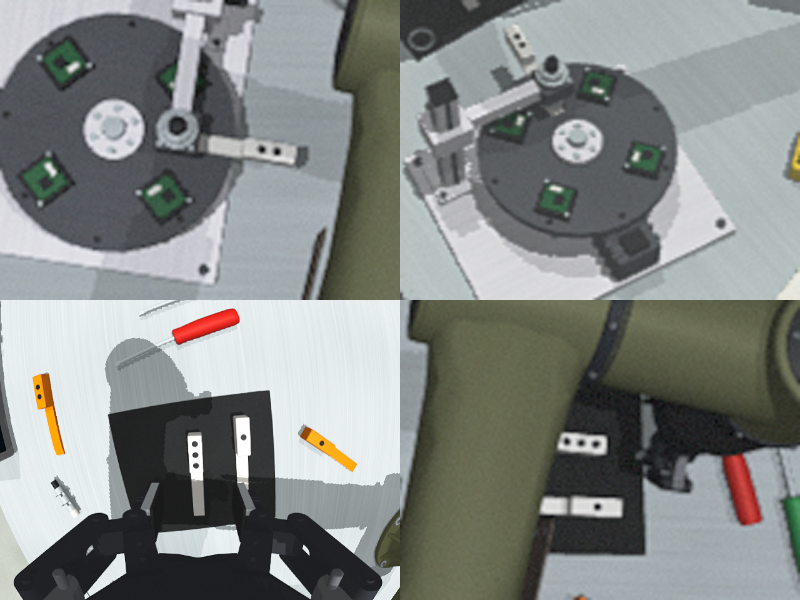

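```bash
python3 - <<'E'
from h import *
c=dict(np.load('last_top.npz'));P=pts(c);z=P[...,2];im=c['image']
print('marks',ray(c,347.6,230.4,.111).round(4))
r=np.zeros(z.shape,bool);r[220:240,322:364]=1
for n,m in(('handle',r&(z>.103)&(z<.118)&(im.min(2)>120)),('blade',r&(z>.087)&(z<.097)&(im.min(2)>110))):
    Q=P[m];print(n,m.sum(),Q.mean(0).round(4),'z slope vs y deg',np.degrees(np.polyfit(Q[:,1],Q[:,2],1)[0]).round(2),np.polyfit(Q[:,1],Q[:,0],1)[0].round(3), 'y',Q[:,1].min().round(4),Q[:,1].max().round(4))
q=(z>.178)&(z<.19)&(abs(P[...,0]-.5625)<.02)&(abs(P[...,1]-.0586)<.02);print('sensor top',P[q].mean(0).round(4))
s=dict(np.load('last_scene.npz'));im=s['image'][235:285,290:345,::-1]
im=cv2.convertScaleAbs(cv2.resize(im,None,fx=10,fy=10,interpolation=cv2.INTER_CUBIC),alpha=1.6)
g=[.5645,.0597];d=np.r_[.125,.992];o=np.r_[.0045,.003]
for t in(-.02,.012,.019): print(t,px(s,np.r_[g+d*t+o,.086]))
cv2.imwrite('pics/s4z.png',im)
E
```

```text
marks [ 0.5474 -0.0356  0.111 ]
handle 154 [ 0.5496 -0.036   0.1106] z slope vs y deg 0.55 0.116 y -0.0629 -0.0081
blade 105 [0.5555 0.0083 0.0912] z slope vs y deg -1.68 0.233 y -0.0509 0.0316
sensor top [0.5628 0.0588 0.1844]
-0.02 (np.float64(312.24362250097903), np.float64(262.3319280117272))
0.012 (np.float64(316.7214442347737), np.float64(269.49868974991927))
0.019 (np.float64(317.7121188643959), np.float64(271.084266276334))
```

View pics/s4z.png

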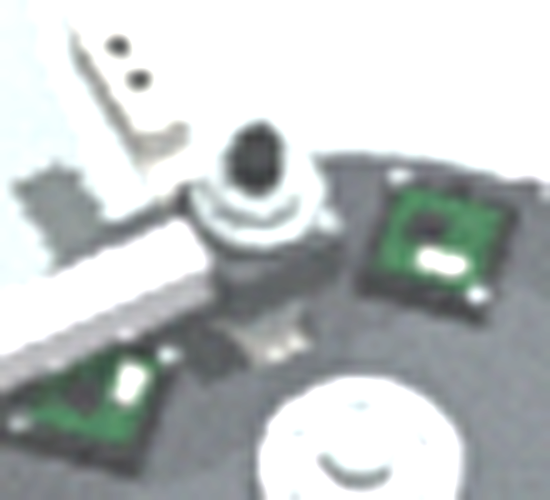

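The zoomed scene view shows the nose tip just past the holder at scene pixel (317,271), which is where a nose 19 mm past the gap point should appear. The handle is level and the other two gauges haven't moved on the mat, so I'm handing in.

```bash
python3 -c "
from cell import robot
robot.job_done();s=robot.state();print(s['t'],s['force'])"
```

```text
the job is handed in; nothing more can be done
the job is handed in; nothing more can be done
```

The 6 mm gauge (two marks) is the one that fits. It is in the gap, held by the sensor, and the job was handed in at about 20 s on the robot's clock.

- **How I judged it:** I slid the 6 mm gauge in along the dial from near the rim. It ran with only 1–1.5 N of friction until its bevel met the face at about 4.6 mm height. It then passed under at full thickness with a steady 6–7 N push, peaking at 7.3 N, and never stopped dead. I was pressing it down with 3–5 N, so about 1.5 N of that push was friction on the dial.
- **The other two gauges:** I did not try them. A gap of about 4.5 mm makes the 4 mm gauge loose and stops the 8 mm, so both stayed flat on the mat where they were.
- **Last checks:**
  - **Nose:** it is visible beyond the sensor, 17 mm past the gap point by the top camera and 19 mm by the arm pose. The face's far edge is at 12 mm.
  - **Sideways offset:** it is about 1 mm off the sensor's axis.
  - **Flatness:** the handle top measures 110.6 mm against 111 mm expected, and the blade top 91.2 mm against 91 mm. The fitted slopes were +0.55° along the handle and -1.7° along the blade. They disagree in sign, so I took them as depth noise, not tilt.
  - **Disagreement between cameras:** the scene and top cameras differed by about 5 mm on the sensor's position. I used a point between them, closer to the top camera's.

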